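# Open the lacquer booth's sash to its set height

### The job

Get the extraction booth ready for the job inside: first start the extractor by pressing the proud green half of its rocker switch fully down, then put the fingertips under the blue lip of the counterweighted sash window and push it up until the red pointer on the lip stands level with the green cursor on the scale beside it. Push only: do not grip the lip or anything else, and do not shift the cursor or the things standing and lying round the booth. Leave the sash standing there and take the hand clear.

Things in the scene. Friction and masses are not known exactly. Their poses are not given: they have to be found in the camera images.
- booth: white bench-top extraction booth, fixed, 270 deep, 300 wide, 370 mm high; place and yaw vary. Origin: on its underside, midway across (y), x from front to back (-150 to +120 mm), front looks to -x. Upright sill 110 mm high at x = -150; above it the front leans back 32 deg (up the track = 0.530 x + 0.848 z). Grey control box 52 mm high at its front left corner (x -250 to -150, y 150 to 254 mm)
- switch_far_half (a point): point on the green far (+x) half of the rocker switch on top of the control box, 17 mm from the hinge line (along the booth's y). That half is 27 mm long, 40 mm wide, with a white bar; off, it slopes up away from the robot at 0.30 rad; fully pressed it lies level, 62 mm above the desk. The near half is black
- extractor_switch (a joint): rocker switch, rad: 0 = off (as it starts), 0.30 = fully on (green half down, level); on from 0.24. About 3 N at the middle of the green half moves it; it stays where it is left
- sash_body (a joint): how far the sash window is pushed up its sloping track, m: 0 = shut (as it always starts), 0.135 = stop. A counterweight balances it: it moves with about 2 to 5 N along the track and stays where it is left
- lip_nose (a point): lower edge of the blue lip's rounded nose (radius 5 mm), at the lip's middle. The lip runs 206 mm along the booth's y, sticks 36 mm out square from the sash and is open beneath; shut, this point is about 126 mm above the desk and 18 mm (horizontally) before the sill's face. Axes: z up the track, -x square out from the sash, y as the booth's
- pointer (a point): tip of the red pointer at the right (-y) end of the lip; axes as lip_nose. It moves with the sash
- cursor (a point): middle of the left edge of the green height cursor (16 mm high along the track, 19 mm wide, white line across its middle), clamped to the scale on the right jamb beside the pointer's path; axes as lip_nose. Its height varies; the sash must rise by its distance from the pointer along the track, 60 to 115 mm
- spray_can: loose spray can, 67 mm across, 150 mm high, upright left of the booth; origin under its centre
- glue: loose glue bottle with a red spout, 45 mm across, 104 mm high; origin under its centre
- roll: loose black tape roll, 46 mm across, 18 mm high, lying near the booth's front right corner; origin under its centre
- pliers: loose plated pliers, 57 x 124 x 15 mm, lying on the desk in front of the booth; origin under their centre

How it is judged:
By the outcome, as a careful person would: the job done as asked, in the order asked, and still so for the second after the job is handed in, with the robot touching nothing.
It also fails if it takes over 48 s, if anything falls off the work surface, if the arm or the gripper's body presses on something with over 40 N, if the wrist force passes 120 N, or if a joint passes its speed limit or range.

### The arm

A 6-joint arm with a two-finger parallel gripper is mounted at the origin on a cart in front of the work surface, level with it; the furniture and walls round the work are solid. World frame = base frame: x ahead of the robot, y to its left, z up, the work surface at z = 0. Lengths are in m, angles in rad, forces in N, time in s.
With the tool pointing down it reaches from about 0.25 to 0.8 m from the base axis. Payload 3.9 kg.
Tool frame: the origin (TCP) lies on the centre line of the jaws, within the pads' length; the fingertips stand 25 mm ahead of it and the grasp point (between the pads) lies 6 mm ahead of it; z points along the fingers, y is the line along which they close (so a half turn about z gives the same grasp; the last joint's range is limited). The gripper opens to 85 mm and grips with 20 to 120 N. Pads are 22 mm wide; open, the fingers measure 114 mm over their backs; the gripper's body (76 mm by 85 mm) begins 54 mm behind the grasp point. The pads swing forward as they close: fully open they stand 13 mm farther back than shut.
Start: joints at [-1.317, 0.26, -0.138, 1.173, 0, 1.571], TCP at [0.132, -0.508, 0.256] pointing down, gripper open.
Joint ranges: [-2.78, 2.78], [-0.83, 1.72], [-1.28, 1.37], [-1.9, 2.12], [-1.57, 1.48], [-3.14, 3.14]. Speed limits (rad/s): [2.57, 2.57, 3.14, 3.14, 3.14, 3.14].

### API

Orientations are given as a rotation vector (axis times angle).
In Python, from rig import arm gives the robot as it stands.
- The arm moves only by the shell command python3 -m creep 'ROWS' [FORCE]. ROWS is JSON, a list of rows, each a list of 3 entries, a list of its own where there are three numbers: the shift along the world's x, y, z in mm, then the turn about the world's z in degrees, then the closure, from 0 (fully open) to 1 (shut). In form: [[[x, y, z], roll, claw], ...]. A call has 1 to 5 rows; each row is the pose to reach, as a shift and turn from the pose commanded when the call began; what a row does not reach only later rows make up. A row lasts 1/10 s, in which the tool goes at most 50 mm and 8.59 degrees, less where a joint would pass 70% of its speed; a pose out of reach is approached as far as the arm can. A call with a gripper value outside its range is refused whole. The fingers move at their own pace and stop on an object; FORCE is the grip in N (left out, the last holds). Time passes only in rows, so rows that repeat a pose let the fingers close. It gives the time, the measured TCP pose, the force, the opening and the grip force at its end, in the units of the state.
- arm.state(): the state, without advancing time (a new reading comes with each control period).
- arm.grab_frame(name): name is "side" or "top"; returns a dict with "frame" (480x640x3 uint8, blue, green, red), "fx", "fy", "cx", "cy" (pixels), "k1" (the pictures are not rectified: a ray, as slopes to the right and down, at radius r is drawn at 1 + k1 r^2 times it, then the intrinsics apply), "eye" and "orientation" of the camera in the world. Camera axes: x right, y down, z forward; pixel columns grow to the right and rows downward; lengths in m; the calibration is good to about 2 mm. A picture is of the moment at which its call begins. There is no depth.
- arm.sign_off(): hands the job in; it is judged then, once.
Trained networks look in a picture, given as the dict that the camera call returned (one of the last four; its "shot" number tells which), for a name from the list of things; names that differ only in an ending like _2 or _b are one class to them, and where a whole thing is asked for, a point or a joint stands for the part that bears it (a point fixed in the world has none). Each returns a list of dicts, best first, with "p" (0 to 1); they miss things now and then, are a little off and sometimes report something else, mostly with a low value. They report only what shows in the picture. A call takes as long as a camera call.
- arm.boxes_of(name, picture): "at" ([x, y, z] in m, in world coordinates, good to about 4 mm: the middle of the surface that is visible of it).
- arm.pinpoint(name, picture): "at" ([x, y, z] in m, in world coordinates, good to about 4 mm: a listed point, or the origin of a listed thing).
The state is a dict: "time_s": time; "q": joint angles; "joint_velocities": joint speeds; "joint_torque": joint torques, N m; "tool_pos": TCP position; "eef_rot": TCP orientation; "ft_force": force on the tool from outside, world axes, zero at the start; "torque": the same for the moment, N m; "gripper_width": finger opening in m; "gripper_force": force on a finger pad.
Only numpy, scipy, OpenCV 4.12 (cv2) and the standard library are available. Lean on these libraries where they do the work, as an engineer would, in place of code of your own. Each camera call takes 0.05 s, during which the arm holds its last target. There are 200 camera calls.

## Working session

There is one attempt and no reset: what is moved stays moved. The work goes in short steps, Python scripts to look and compute and a shell command to move; the robot and the scene stay as the last step left them, time stands still between calls to the robot, and variables do not carry over. Pictures are saved under pics/ and viewed, at most 10 in all, crops included, and the job is handed in when it is done.

```bash
mkdir -p pics
cat > h.py <<'E'
from rig import arm
import numpy as np, cv2
from scipy.spatial.transform import Rotation as R
np.set_printoptions(precision=4,suppress=True)
E
python3 - <<'E'
from h import *
for c in ("side","top"):
    p=arm.grab_frame(c); cv2.imwrite(f"pics/{c}0.png",p["frame"])
    print(c,p["eye"],p["orientation"])
    for n in ["booth","switch_far_half","lip_nose","pointer","cursor","spray_can","glue","roll","pliers"]:
        r=arm.pinpoint(n,p)
        print(n,[(np.round(d["at"],4).tolist(),round(d["p"],2)) for d in r[:2]])
s=arm.state();print(s["time_s"],s["tool_pos"],s["eef_rot"],s["gripper_width"])
E
```

```text
side [ 0.7743 -0.8067  0.4537] [-1.964  -0.1963  0.1248]
booth []
switch_far_half []
lip_nose [([0.5927, -0.0757, 0.1243], 0.71)]
pointer [([0.6093, -0.2019, 0.1236], 0.75)]
cursor [([0.6436, -0.2051, 0.1779], 0.71)]
spray_can []
glue [([0.5222, 0.3174, -0.0029], 0.79)]
roll [([0.4595, -0.1965, -0.0009], 0.7)]
pliers [([0.4426, -0.0395, 0.0025], 0.6)]
top [0.3687 0.0291 1.5197] [-2.1436  2.1124 -0.176 ]
booth []
switch_far_half [([0.5808, 0.1253, 0.0682], 0.68)]
lip_nose [([0.5986, -0.0739, 0.1287], 0.74)]
pointer [([0.6101, -0.1989, 0.1282], 0.68), ([0.5825, 0.128, 0.0652], 0.61)]
cursor [([0.6468, -0.2017, 0.1807], 0.39)]
spray_can [([0.6044, 0.3019, 0.0022], 0.88)]
glue [([0.521, 0.3214, 0.0036], 0.56)]
roll [([0.4571, -0.2004, 0.001], 0.57)]
pliers [([0.4393, -0.043, -0.0023], 0.85)]
1.0 [ 0.1318 -0.5082  0.2563] [-3.1163 -0.3975  0.    ] 0.08566249770866285
```

View pics/side0.png

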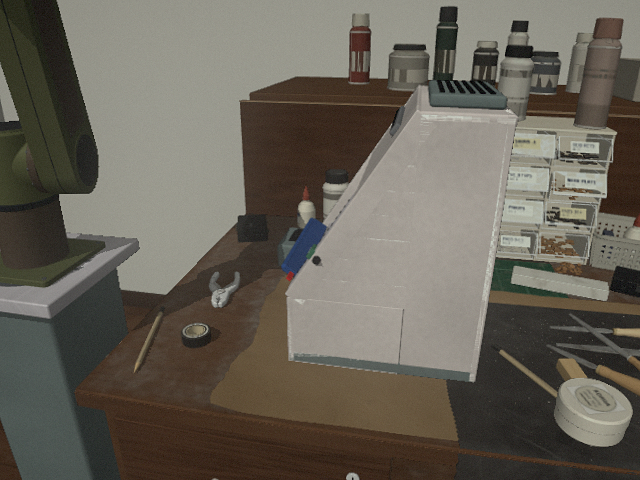

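View pics/top0.png

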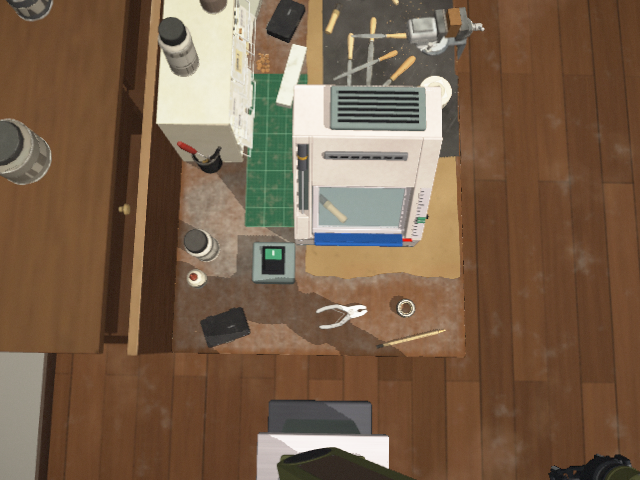

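The side view shows the booth from its right: lip at about (303,250), red pointer (291,276), cursor near (317,260). The top view shows the rocker at (273,257), the lip from (315,240) to (408,241) and the cursor at (421,220). The networks agree with both pictures. Next I need the booth's yaw, from the lip's front edge and the switch.

```bash
cat >> h.py <<'E'
def pix(p,P):
    K=np.array([[p["fx"],0,p["cx"]],[0,p["fy"],p["cy"]],[0,0,1]])
    Rc=R.from_rotvec(p["orientation"]).as_matrix()
    q=(np.atleast_2d(P)-p["eye"])@Rc
    s=q[:,:2]/q[:,2:]; s=s*(1+p["k1"]*(s**2).sum(1,keepdims=True))
    return s@K[:2,:2].T+K[:2,2]
def ray(p,uv):
    uv=np.atleast_2d(uv).astype(float)
    d=(uv-[p["cx"],p["cy"]])/[p["fx"],p["fy"]]; s=d.copy()
    for _ in range(20): s=d/(1+p["k1"]*(s**2).sum(1,keepdims=True))
    return np.c_[s,np.ones(len(s))]@R.from_rotvec(p["orientation"]).as_matrix().T
def onz(p,uv,z):
    r=ray(p,uv); return p["eye"]+r*((z-p["eye"][2])/r[:,2])[:,None]
E
python3 - <<'E'
from h import *
p=arm.grab_frame("top"); f=p["frame"].astype(int)
b=(f[:,:,0]>110)&(f[:,:,2]<70)&(f[:,:,1]<110)
b[:,:300]=0;b[:,420:]=0;b[:225]=0;b[255:]=0
us=range(320,402,3); e=np.array([[u,np.where(b[:,u])[0].max()+.5] for u in us])
P=onz(p,e,0.131); k=np.polyfit(P[:,1],P[:,0],1); print("lip edge slope dx/dy",k, "yaw deg",-np.degrees(np.arctan(k[0])))
u=np.where(b.any(0))[0]; print(u.min(),u.max(), onz(p,[[u.min(),241],[u.max(),241]],.13))
g=(f[:,:,1]>f[:,:,2]+40)&(f[:,:,1]>f[:,:,0]+25)
g2=g.copy();g2[:240]=0;g2[275:]=0;g2[:,:255]=0;g2[:,300:]=0
v,uu=np.where(g2);print("green",uu.min(),uu.max(),v.min(),v.max(),onz(p,[[uu.mean(),v.mean()],[uu.mean(),v.min()],[uu.mean(),v.max()+1]],.067))
for n in ["switch_far_half","lip_nose","pointer","cursor"]:
    print(n,[(d["at"],d["p"]) for d in arm.pinpoint(n,p)[:2]])
cv2.imwrite("pics/topc.png",cv2.resize(p["frame"][195:295,245:445],None,fx=4,fy=4,interpolation=cv2.INTER_CUBIC))
E
```

```text
lip edge slope dx/dy [0.0004 0.5931] yaw deg -0.0216522116909128
315 401 [[ 0.6026  0.027   0.13  ]
 [ 0.6054 -0.1731  0.13  ]]
green 265 281 249 259 [[0.5804 0.1278 0.067 ]
 [0.5921 0.1281 0.067 ]
 [0.5652 0.1274 0.067 ]]
switch_far_half [([0.5849, 0.1266, 0.066], 0.85)]
lip_nose [([0.5981, -0.0726, 0.1275], 0.93)]
pointer [([0.6121, -0.2016, 0.1245], 0.97)]
cursor [([0.6447, -0.2084, 0.1784], 0.61)]
```

View pics/topc.png

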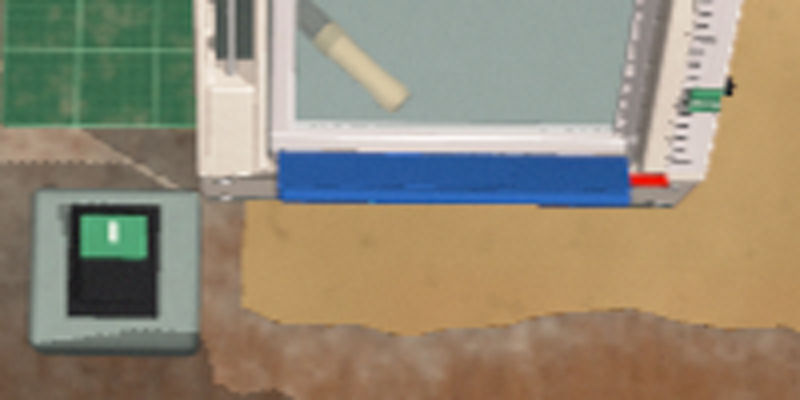

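```bash
python3 -m creep '[[[40,50,0],-5,1],[[75,85,0],-13,1],[[110,120,0],-13,1],[[145,155,0],-13,1],[[180,190,0],-13,1]]' 20
```

```text
time_s: 1.75
tool_pos: [0.3024, -0.3272, 0.2565]
eef_rot: [3.141, 0.041, 0.001]
ft_force: [0.9, -0.6, 0.7]
gripper_width: 0.0124
gripper_force: 0.0
```

The crop shows the green half about (113,235), with its hinge line at y≈258. The blue lip's front edge is at y≈203, the red pointer at (648,181) and the cursor's white line at (705,99). The booth's yaw is about 0. I'll go above the switch.

```bash
python3 -m creep '[[[22,40,0],0,1],[[44,80,0],0,1],[[66,120,0],0,1],[[88,160,0],0,1],[[110,200,0],0,1]]'; python3 -m creep '[[[25,40,0],-1,1],[[55,80,0],-1,1],[[85,125,0],-1,1],[[115,165,0],-1,1],[[145,205,-30],-1,1]]'; python3 -c "
from h import *;s=arm.state();print(s['q'],s['tool_pos'])"
```

```text
time_s: 2.25
tool_pos: [0.4121, -0.1269, 0.2566]
eef_rot: [3.141, 0.042, 0.001]
ft_force: [1.1, -0.5, -0.4]
gripper_width: -0.0002
gripper_force: 0.0
time_s: 2.75
tool_pos: [0.5514, 0.0356, 0.2379]
eef_rot: [-3.118, -0.084, -0.009]
ft_force: [0.4, 0.2, 0.6]
gripper_width: 0.0001
gripper_force: 0.0
[ 0.0524  0.3106 -0.1151  1.1387  0.0226  3.1405] [0.5514 0.0356 0.2379]
```

The last joint is at its limit, so I'll turn back by +15° for the switch.

```bash
python3 -m creep '[[[0,0,0],8,1],[[0,0,0],15,1],[[5,15,0],15,1],[[5,30,0],15,1],[[5,30,0],15,1]]'; python3 -c "
from h import *;s=arm.state();print(s['q'],s['tool_pos'])"
```

```text
time_s: 3.25
tool_pos: [0.5529, 0.0647, 0.2357]
eef_rot: [-3.082, -0.484, 0.005]
ft_force: [0.2, -0.1, -1.0]
gripper_width: -0.0001
gripper_force: 0.0
[ 0.1049  0.3263 -0.0977  1.1511  0.022   2.9348] [0.5529 0.0647 0.2357]
```

```bash
python3 -m creep '[[[15,31,0],0,1],[[31,62,0],0,1],[[31,62,-45],0,1],[[31,62,-90],0,1],[[31,62,-123],0,1]]'
python3 - <<'E'
from h import *
p=arm.grab_frame("top");cv2.imwrite("pics/sw.png",cv2.resize(p["frame"][215:295,225:325],None,fx=5,fy=5,interpolation=cv2.INTER_CUBIC))
s=arm.state();print(s['q'],s['tool_pos'],s["eef_rot"],s["ft_force"])
E
```

```text
time_s: 3.75
tool_pos: [0.5826, 0.125, 0.1104]
eef_rot: [-3.083, -0.483, 0.008]
ft_force: [0.5, -0.3, -0.3]
gripper_width: 0.0002
gripper_force: 0.0
[ 0.2006  0.4805 -0.212   0.8915  0.0211  3.0318] [0.5792 0.1241 0.1052] [-3.0836 -0.4822  0.0222] [-1.0458 -0.3345 -3.3065]
```

```bash
python3 -m creep '[[[0,0,0],0,1],[[0,0,0],0,1]]'; python3 -c "
from h import *;s=arm.state();print(s['q'],s['tool_pos'],s['ft_force'])"
```

```text
time_s: 4.0
tool_pos: [0.5849, 0.1249, 0.1144]
eef_rot: [-3.083, -0.482, 0.002]
ft_force: [0.4, 0.4, 1.3]
gripper_width: 0.0001
gripper_force: 0.0
[ 0.1998  0.4729 -0.1984  0.8998  0.0214  3.0311] [0.5849 0.1249 0.1144] [0.4194 0.3887 1.334 ]
```

View pics/sw.png

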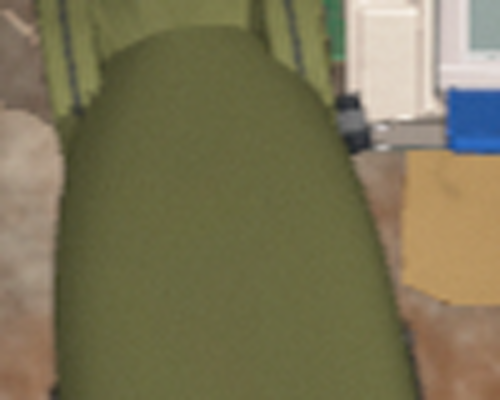

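The arm hides the switch in the top view, but the measured position fits. Now pressing.

```bash
python3 -m creep '[[[0,1,-10],0,1],[[0,1,-18],0,1],[[0,1,-21],0,1],[[0,1,-24],0,1],[[0,1,-26],0,1]]'; python3 -m creep '[[[0,0,-1],0,1],[[0,0,-2],0,1],[[0,0,-2],0,1]]'
```

```text
time_s: 4.5
tool_pos: [0.5849, 0.1258, 0.0871]
eef_rot: [-3.083, -0.483, 0.002]
ft_force: [1.9, 0.4, 3.6]
gripper_width: 0.0
gripper_force: 1.7
time_s: 4.8
tool_pos: [0.585, 0.1258, 0.0869]
eef_rot: [-3.083, -0.482, 0.001]
ft_force: [-0.9, -0.5, 13.2]
gripper_width: 0.0002
gripper_force: 6.4
```

Stop reached: the tip is at 62 mm and the force rises to 13 N. Lift, and look once the arm is clear.

```bash
python3 -m creep '[[[0,0,30],0,1],[[-15,0,55],0,1],[[-40,-40,55],0,1],[[-40,-80,55],-4,1],[[-40,-120,55],-8,1]]'; python3 -m creep '[[[0,-40,0],-5,1],[[0,-81,0],-10,1],[[0,-81,0],-10,1]]';  python3 - <<'E'
from h import *
p=arm.grab_frame("top")
a=p["frame"][215:295,225:325]
q=arm.grab_frame("side"); b=q["frame"][200:300,240:365]
cv2.imwrite("pics/sw2.png",np.hstack([cv2.resize(a,(400,320),interpolation=2),cv2.resize(b,(400,320),interpolation=2)]))
s=arm.state();print(s['q'],s['tool_pos'],s["eef_rot"],s["ft_force"],s["time_s"])
for n in ["switch_far_half"]: print([(d["at"],d["p"]) for d in arm.pinpoint(n,p)[:2]])
for n in ["lip_nose","pointer","cursor"]: print(n,[(d["at"],d["p"]) for d in arm.pinpoint(n,q)[:2]])
E
```

```text
time_s: 5.3
tool_pos: [0.5418, 0.0049, 0.1394]
eef_rot: [-3.109, -0.264, 0.007]
ft_force: [1.4, 0.1, 0.3]
gripper_width: -0.0001
gripper_force: 0.0
time_s: 5.6
tool_pos: [0.5428, -0.0796, 0.1391]
eef_rot: [-3.121, 0.017, 0.003]
ft_force: [0.3, 0.7, -0.1]
gripper_width: -0.0002
gripper_force: 0.0
[-0.151   0.3777 -0.2864  0.9121  0.022   2.9958] [ 0.5428 -0.076   0.1391] [-3.119   0.0082  0.0034] [ 0.6358  0.9124 -0.4608] 5.7
[([0.5858, 0.1244, 0.0606], 0.88)]
lip_nose [([0.594, -0.0745, 0.1244], 0.97)]
pointer [([0.6076, -0.2014, 0.1216], 0.82)]
cursor [([0.6434, -0.2062, 0.1789], 0.71)]
```

View pics/sw2.png

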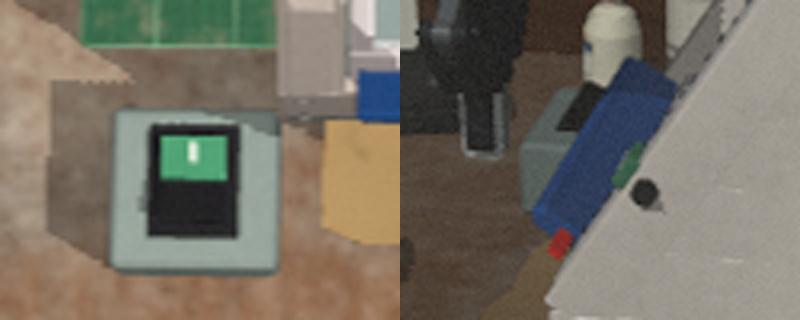

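The rocker lies pressed (left half, green at (193,157)). The right half shows the pointer at (560,243), the cursor at (628,165) and the fingertip at (482,150), short of the lip. Now approach the nose.

```bash
python3 -m creep '[[[15,0,-2],0,1],[[30,0,-2],0,1],[[33,0,-2],0,1],[[35,0,-2],0,1],[[37,0,-2],0,1]]'; python3 -m creep '[[[1,0,0],0,1],[[2,0,0],0,1],[[3,0,0],0,1]]'
```

```text
time_s: 6.4
tool_pos: [0.5801, -0.0747, 0.1374]
eef_rot: [-3.12, 0.004, 0.002]
ft_force: [0.1, 0.2, -0.1]
gripper_width: -0.0006
gripper_force: 0.0
time_s: 6.7
tool_pos: [0.5828, -0.0753, 0.1376]
eef_rot: [-3.12, 0.006, 0.003]
ft_force: [-3.2, 0.7, 3.3]
gripper_width: -0.0002
gripper_force: 1.5
```

Contact. Push up the track.

```bash
python3 -m creep '[[[3,0,3],0,1],[[5,0,7],0,1],[[7,0,10],0,1],[[9,0,13],0,1],[[11.5,0,17],0,1]]'
python3 - <<'E'
from h import *
q=arm.grab_frame("side")
for n in ["lip_nose","pointer","cursor"]: print(n,[(d["at"],d["p"]) for d in arm.pinpoint(n,q)[:2]])
s=arm.state();print(s['tool_pos'],s["ft_force"])
E
```

```text
time_s: 7.2
tool_pos: [0.5933, -0.0753, 0.1542]
eef_rot: [-3.12, 0.006, 0.007]
ft_force: [-6.5, -0.3, 0.3]
gripper_width: -0.0001
gripper_force: 3.2
lip_nose [([0.6042, -0.0725, 0.1418], 0.83), ([0.456, -0.1964, -0.0007], 0.42)]
pointer [([0.6171, -0.1999, 0.1408], 0.86)]
cursor [([0.6424, -0.205, 0.1774], 0.57)]
[ 0.5938 -0.0753  0.155 ] [-6.1562  0.4256  1.8799]
```

```bash
python3 -m creep '[[[3,0,5],0,1],[[6,0,10],0,1],[[9.5,0,15],0,1],[[12.5,0,20],0,1],[[16,0,25],0,1]]'; python3 -m creep '[[[0,0,0],0,1]]'
python3 - <<'E'
from h import *
for c in ("side","top","side"):
    q=arm.grab_frame(c); P={}
    for n in ["lip_nose","pointer","cursor"]:
        r=arm.pinpoint(n,q)
        if r: P[n]=np.array(r[0]["at"]); print(c,n,P[n],r[0]["p"])
    if len(P)==3: print("left mm",1000*(P["cursor"]-P["pointer"])@[.53,0,.848])
    cv2.imwrite(f"pics/{c}_50.png",q["frame"])
f=q["frame"][190:290,250:375]; cv2.imwrite("pics/s50c.png",cv2.resize(f,(750,600),interpolation=2))
s=arm.state();print(s['tool_pos'],s["ft_force"])
E
```

```text
time_s: 7.9
tool_pos: [0.6091, -0.0753, 0.1795]
eef_rot: [-3.12, 0.006, 0.008]
ft_force: [-7.6, 0.5, 1.6]
gripper_width: 0.0005
gripper_force: 3.9
time_s: 8.0
tool_pos: [0.6097, -0.0753, 0.1804]
eef_rot: [-3.12, 0.006, 0.005]
ft_force: [-8.2, 0.9, 6.6]
gripper_width: 0.0
gripper_force: 4.0
side lip_nose [ 0.619  -0.0745  0.1686] 0.62
side pointer [ 0.6356 -0.2004  0.1677] 0.89
side cursor [ 0.6431 -0.2074  0.1792] 0.44
left mm 13.726999999999983
top lip_nose [ 0.625  -0.0735  0.1698] 0.87
top cursor [ 0.6433 -0.2027  0.1812] 0.45
side lip_nose [ 0.6184 -0.0744  0.1662] 0.56
side pointer [ 0.6349 -0.1991  0.1708] 0.96
[ 0.6097 -0.0753  0.1804] [-6.7216  0.4556  4.7252]
```

View pics/s50c.png

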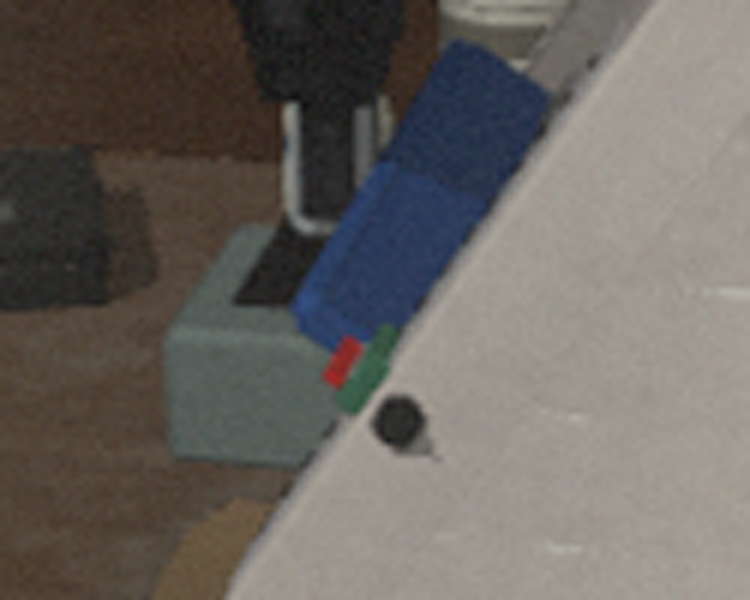

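The crop shows the red pointer at (345,360), with the green cursor at (370,368) just up-track of it. About 13 mm is left. I'll push 9 mm more, then rectify the scale plane from both cameras.

```bash
python3 -m creep '[[[1.5,0,2.5],0,1],[[3,0,5],0,1],[[4.8,0,7.6],0,1],[[4.8,0,7.6],0,1]]'
cat > rect.py <<'E'
from h import *
import sys
t=np.array([.53,0,.848]);O=np.array([.6434,-.2055,.1785])
outs=[]
for c in ("side","top"):
    fs=[arm.grab_frame(c) for _ in range(4)]; p=fs[-1]
    f=np.mean([x["frame"] for x in fs],0).astype(np.float32)
    ys=np.arange(.030,-.030,-.0002); ss=np.arange(.03,-.03,-.0002)
    Y,S=np.meshgrid(ys,ss)
    P=O+S.reshape(-1,1)*t+np.c_[0*Y.ravel(),Y.ravel(),0*Y.ravel()]
    m=pix(p,P).astype(np.float32).reshape(*Y.shape,2)
    g=cv2.remap(f,m,None,cv2.INTER_CUBIC).clip(0,255)
    B,G,Rr=cv2.split(g); wr=(Rr-np.maximum(B,G)-40).clip(0); wg=(G-np.maximum(B,Rr)-12).clip(0)
    for nm,w in(("red",wr),("green",wg)):
        w=w*(w>.4*w.max())
        rows=np.where(w.any(1))[0]
        print(c,nm,"y mm",1000*(Y*w).sum()/w.sum(),"s mm",1000*(S*w).sum()/w.sum(),"s range",1000*ss[rows[[0,-1]]])
    outs.append(cv2.resize(g.astype(np.uint8),(400,400)))
cv2.imwrite("pics/"+sys.argv[1],np.hstack(outs))
s=arm.state();print(s['tool_pos'],s["ft_force"],s["time_s"])
E
python3 rect.py r1.png
```

```text
time_s: 9.0
tool_pos: [0.6142, -0.0753, 0.1875]
eef_rot: [-3.12, 0.006, 0.007]
ft_force: [-7.6, 0.9, 3.0]
gripper_width: 0.0003
gripper_force: 3.9
side red y mm 17.577124485337063 s mm -5.296369781427092 s range [  9.6 -17. ]
side green y mm -27.795808911575133 s mm 19.266480043273603 s range [24.   4.2]
top red y mm 8.554938566372698 s mm -5.584404392526378 s range [-1.6 -8.8]
top green y mm -5.5117669469636015 s mm 5.85476791119061 s range [13.8 -4.6]
[ 0.6141 -0.0753  0.1875] [-6.0572 -0.2776  2.0866] 9.4
```

View pics/r1.png

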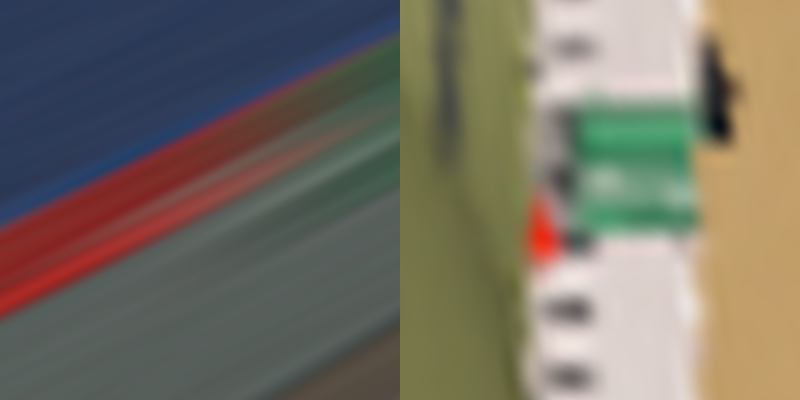

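In the rectified top view the red tip is at (545,237) and the green spans y 100–232 with its white line at about 185. The pointer is still low, but the arm overlaps it and the view is sensitive to stand-off. I'll back off and average many network readings with a clean view.

```bash
python3 -m creep '[[[-20,0,0],0,1],[[-50,0,0],0,1],[[-70,30,0],2,1],[[-70,50,0],4,1]]'
cat > meas.py <<'E'
from h import *
t=np.array([.53,0,.848]);n=np.array([-.848,0,.53])
for c in ("side","top"):
    A={"pointer":[],"cursor":[],"lip_nose":[]}
    for _ in range(12):
        p=arm.grab_frame(c)
        for k in A:
            r=arm.pinpoint(k,p)
            if r and abs(r[0]["at"][2]-.17)<.03: A[k].append(r[0]["at"])
    for k in A:
        a=np.array(A[k])
        if len(a): print(c,k,len(a),"med",np.median(a,0),"s",np.median(a@t),"sd",(a@t).std(),"n",np.median(a@n))
    cv2.imwrite(f"pics/m_{c}.png",p["frame"])
s=arm.state();print(s['tool_pos'],s["time_s"])
E
python3 meas.py; python3 rect.py r2.png
python3 - <<'E'
from h import *
f=cv2.imread("pics/m_side.png")[225:270,285:335]; g=cv2.imread("pics/r2.png")[:,400:]
cv2.imwrite("pics/c2.png",np.hstack([cv2.resize(f,(400,360),interpolation=2),g[20:380]]))
E
```

```text
time_s: 9.8
tool_pos: [0.5447, -0.0247, 0.1882]
eef_rot: [-3.118, -0.104, 0.0]
ft_force: [0.7, -0.1, 0.7]
gripper_width: 0.0004
gripper_force: 0.0
side pointer 12 med [ 0.6394 -0.2     0.1733] s 0.48575029999999997 sd 0.0010992965330155356 n -0.4502455999999999
side cursor 9 med [ 0.6432 -0.2065  0.179 ] s 0.492953 sd 0.0013428722454702545 n -0.4514751999999999
side lip_nose 11 med [ 0.6238 -0.0752  0.1758] s 0.47991500000000004 sd 0.001516680984232978 n -0.4358296
top pointer 12 med [ 0.6422 -0.1999  0.1755] s 0.4893967 sd 0.001145245669423521 n -0.45143279999999997
top cursor 11 med [ 0.644  -0.2051  0.1791] s 0.49340880000000004 sd 0.0013907940335061706 n -0.45071200000000006
[ 0.546  -0.0254  0.1872] 14.6
side red y mm 17.65546382286038 s mm -5.357536766063393 s range [  9.2 -17. ]
side green y mm -27.852645711190743 s mm 18.585487610124265 s range [24.   3.2]
top red y mm 17.974136370230312 s mm -4.6377783513552835 s range [ 0.6 -9. ]
top green y mm -5.384401003217527 s mm 5.843616020284412 s range [13.8 -4.6]
[ 0.5461 -0.0254  0.1872] [ 0.4672 -0.5049 -1.0049] 15.0
```

View pics/c2.png

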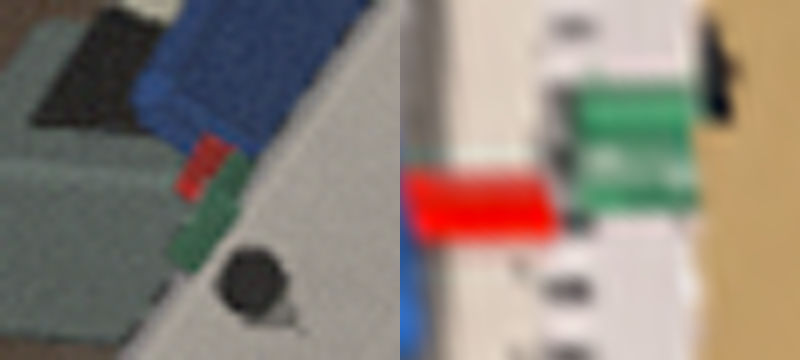

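In the side crop the red tip is at (185,193) and the green spans (245,152) to (185,270). In the rectified top view the red bar spans y 172–242 with its tip at x 557, and the green spans 80–210 from x 577. The side and top network estimates of what is left differ (7.2 and 4.0 mm), so I'll triangulate the red and green blob centroids across both cameras.

```bash
cat > tri.py <<'E'
from h import *
from scipy.optimize import least_squares
t=np.array([.53,0,.848]);n=np.array([-.848,0,.53]);O=np.array([.6434,-.2055,.1785])
C={};ps=[]
for c in ("side","top"):
    fs=[arm.grab_frame(c) for _ in range(6)]; p=fs[-1]; ps.append(p)
    f=np.mean([x["frame"] for x in fs],0); B,G,Rr=f[...,0],f[...,1],f[...,2]
    u0=pix(p,O)[0]; V,U=np.mgrid[:480,:640]; near=np.hypot(U-u0[0],V-u0[1])<18
    for k,w in(("r",Rr-np.maximum(B,G)),("g",np.minimum(G-Rr,(G-B)*1.5))):
        w=np.where(near,w,0); w=np.clip(w-.3*w.max(),0,.35*w.max())
        lab=cv2.connectedComponentsWithStats((w>0).astype(np.uint8))
        i=1+np.argmax(lab[2][1:,4]); w=w*(lab[1]==i)
        C[c,k]=np.array([(U*w).sum(),(V*w).sum()])/w.sum(); print(c,k,C[c,k],lab[2][i])
X={}
for k in "rg":
    r=least_squares(lambda x:np.r_[pix(ps[0],x)[0]-C["side",k],pix(ps[1],x)[0]-C["top",k]],O)
    X[k]=r.x; print(k,r.x,"s",r.x@t,"n",r.x@n,"res px",r.fun)
print("left mm",1000*(X["g"]-X["r"])@t)
E
python3 tri.py
```

```text
side r [309.6563 245.4698] [307 242   7   8  28]
side g [310.8874 251.7065] [306 244  11  15  74]
top r [409.9315 222.1375] [406 221  10   3  28]
top g [420.9274 219.4712] [417 217   9   6  49]
r [ 0.6405 -0.1875  0.175 ] s 0.4878748749136932 n -0.4503379358649344 res px [ 0.2517 -0.0421  0.1068  0.3981]
g [ 0.6472 -0.2121  0.177 ] s 0.4930737116233491 n -0.4550420846449809 res px [ 0.0783 -0.0131  0.0344  0.1283]
left mm 5.198836709655976
```

About 5.2 mm left, and the three methods agree at 4.5–5.6. Go back into contact and push 5 mm.

```bash
python3 -m creep '[[[0,-30,0],-2,1],[[15,-50,0],-4,1],[[45,-50,0],-4,1],[[60,-50,0],-4,1],[[64,-50,0],-4,1]]'; python3 -m creep '[[[2,0,0],0,1],[[4,0,0],0,1],[[4.5,0,0.5],0,1],[[4.5,0,0.5],0,1]]'
```

```text
time_s: 16.1
tool_pos: [0.6117, -0.0757, 0.1869]
eef_rot: [-3.12, 0.006, -0.001]
ft_force: [0.1, 0.1, 0.4]
gripper_width: -0.0002
gripper_force: 0.0
time_s: 16.5
tool_pos: [0.6139, -0.0752, 0.1878]
eef_rot: [-3.12, 0.005, 0.001]
ft_force: [-0.4, -0.3, -0.2]
gripper_width: -0.0003
gripper_force: 0.1
```

```bash
python3 -m creep '[[[1,0,1.5],0,1],[[2,0,3],0,1],[[2.8,0,4.3],0,1],[[2.8,0,4.3],0,1],[[2.8,0,4.3],0,1]]'
```

```text
time_s: 17.0
tool_pos: [0.6158, -0.0752, 0.1918]
eef_rot: [-3.12, 0.006, 0.005]
ft_force: [-4.9, 0.5, 0.9]
gripper_width: -0.0001
gripper_force: 2.8
```

```bash
python3 -m creep '[[[0.5,0,0.8],0,1],[[1,0,1.6],0,1],[[1,0,1.6],0,1]]'; python3 -m creep '[[[-20,0,0],0,1],[[-50,0,0],0,1],[[-70,30,0],2,1],[[-70,50,0],4,1],[[-70,50,0],4,1]]'; python3 tri.py; python3 meas.py; python3 rect.py r3.png;  python3 - <<'E'
from h import *
f=cv2.imread("pics/m_side.png")[225:270,285:335]; g=cv2.imread("pics/r3.png")[:,400:]
cv2.imwrite("pics/c3.png",np.hstack([cv2.resize(f,(400,360),interpolation=2),g[20:380]]))
E
```

```text
time_s: 17.3
tool_pos: [0.6168, -0.0752, 0.1934]
eef_rot: [-3.12, 0.006, 0.005]
ft_force: [-6.8, 0.3, 0.3]
gripper_width: 0.0003
gripper_force: 2.8
time_s: 17.8
tool_pos: [0.5493, -0.0236, 0.1947]
eef_rot: [-3.117, -0.108, -0.004]
ft_force: [0.7, 0.3, 0.0]
gripper_width: -0.0
gripper_force: 0.0
side r [312.0739 242.6067] [309 239   8   8  35]
side g [310.8427 251.7665] [306 244  11  15  76]
top r [410.3342 220.9672] [406 219  10   4  34]
top g [420.9291 219.4687] [417 217   9   6  49]
r [ 0.6434 -0.1874  0.1796] s 0.49328789692325514 n -0.4504714057815395 res px [-0.0758  0.0128 -0.0317 -0.12  ]
g [ 0.6472 -0.2121  0.1769] s 0.4929919947943198 n -0.4550522185126281 res px [ 0.0932 -0.0156  0.041   0.1527]
left mm -0.2959021289353487
side pointer 12 med [ 0.6421 -0.1988  0.1782] s 0.491575 sd 0.0018204854953799748 n -0.45015549999999993
side cursor 9 med [ 0.6439 -0.2048  0.1778] s 0.49167040000000006 sd 0.0007983422255748499 n -0.4519627999999999
side lip_nose 12 med [ 0.6272 -0.0743  0.1802] s 0.48584570000000005 sd 0.0017459196738395396 n -0.4369267
top pointer 12 med [ 0.6449 -0.1987  0.1814] s 0.4952956 sd 0.0010890905363599892 n -0.4510724
top cursor 11 med [ 0.6451 -0.2038  0.1796] s 0.494013 sd 0.001303642945590075 n -0.45220659999999996
[ 0.5483 -0.0254  0.1936] 23.2
side red y mm 9.361331115705136 s mm 4.843426777412036 s range [ 28.2 -11.6]
side green y mm -27.904958425777544 s mm 15.697085303162643 s range [24.   2.2]
top red y mm 17.908493710571463 s mm 0.25409161418326237 s range [ 5.2 -4.6]
top green y mm -5.394975597816354 s mm 5.774002526251429 s range [13.8 -4.6]
[ 0.5484 -0.0253  0.1936] [-0.2076 -0.2479 -0.4833] 23.6
```

View pics/c3.png

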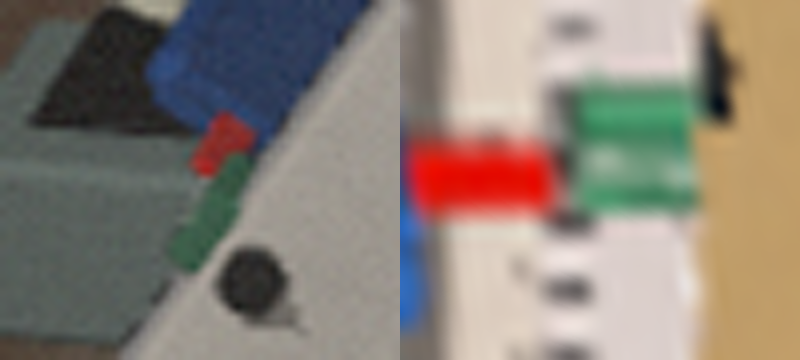

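The pointer is level with the cursor within about 1 mm: triangulation gives −0.3 mm, the networks +0.1 and −1.3 mm. In the crop the red bar (y 142–212) sits beside the cursor's white line at about 165, the remainder being stand-off. Take the hand farther away and hand in.

```bash
python3 -m creep '[[[-30,0,10],0,1],[[-60,0,30],0,1],[[-90,0,50],0,1],[[-100,0,60],0,1],[[-100,0,60],0,1]]'
python3 - <<'E'
from h import *
p=arm.grab_frame("top"); print([(d["at"],d["p"]) for d in arm.pinpoint("switch_far_half",p)[:1]])
for n in ["spray_can","glue","roll","pliers"]: print(n,[d["at"] for d in arm.pinpoint(n,p)[:1]])
print(arm.sign_off())
E
```

```text
time_s: 24.1
tool_pos: [0.4485, -0.0254, 0.2552]
eef_rot: [-3.119, -0.103, -0.004]
ft_force: [0.9, -0.9, -0.1]
gripper_width: 0.0003
gripper_force: 0.0
[([0.5865, 0.1289, 0.0609], 0.77)]
spray_can [[0.6038, 0.3026, 0.0029]]
glue [[0.5243, 0.32, -0.001]]
roll [[0.4584, -0.1979, 0.002]]
pliers []
the job is handed in; nothing more can be done
None
```

The extractor switch was pressed fully down first. The sash was then pushed up until its pointer was level with the green cursor, within about 1 mm by camera, and the job was handed in at about 24 s with the hand clear. Because the tool could only point straight down, I pushed on the front of the lip's nose instead of reaching under it. The can, glue and roll had not moved; the network missed the pliers in the last picture, so I did not confirm those.

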